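# Set the board holder to its gauge mark by the knurled wheel

### The job

Set the board holder for the next circuit board: with a fingertip on the exposed top of the knurled wheel, roll it until the sliding jaw has closed the gap so far that its white pointer stands opposite the red gauge mark, then take the hand away. Move the jaw only by rolling the wheel, do not grip the wheel, do not shift the red mark, and leave the loose circuit board, battery and jar standing where they are.

Things in the scene. Friction and masses are not known exactly. Their poses are not given: they have to be found in the camera images.
- holder: board holder, fixed to the table: grey base plate 124 (x) x 250 mm (y), origin at the centre of its underside. Its axes, shared by all points here: y along its length and the wheel's axle, from the wheel (right-hand end) to the jaws; x across, away from the robot; z up. The wheel's blue housing is 64 mm high, 92 mm long in x (low ends) and 48 mm wide in y
- wheel_top (a point): highest point of the black knurled wheel (70 mm diameter, 22 mm wide), 83 mm above the table; the top 19 mm stand out of the housing. Pressed from above it springs down about 1 mm per 2 N, at most 6 mm, and comes back. Rolling the wheel's top in +x (away from the robot) closes the gap, in -x opens it; about 0.6 N along the rim turns it and it stays where left
- wheel_centre (a point): centre of the knurled wheel, on its axle, 35 mm below wheel_top
- thumbwheel (a joint): turn of the knurled wheel (rad), 0 at the start, grows as its top rolls in +x and the gap closes; range -2.0 to 9.0. It drives the jaw by a lead screw: one full turn moves the jaw 18 mm (2.86 mm per rad, that is per 35 mm rolled at the rim)
- jaw_pointer (a point): tip of the sliding jaw's white pointer, where it meets the red mark when they stand opposite, 42 mm above the table. It travels in +y as the gap closes. The white bar is 5 mm wide (y) and points in -x at the gauge rail; a white line on the jaw's top continues it
- gauge_mark (a point): inner tip of the red gauge mark (bar 5 mm wide in y on a grey rider) on the black ruled rail at the holder's robot side, 42 mm above the table. Pointer and mark stand opposite when their y along the holder is the same; at the start the mark is 7 to 17 mm further in +y. The rider is stiff and must stay where it is
- sliding_jaw: sliding jaw, the one nearer the wheel: dark steel block 90 (x) x 16 mm (y), top 60 mm above the table; its origin lies at table height below its middle, 98 mm from the wheel's centre in y at the start. The other jaw (top at 64 mm) is fixed
- pcb_amp: loose bystander: green circuit board 50 x 70 x 18 mm lying behind the holder; origin at the centre of its underside
- battery_9v: loose bystander: dark blue block battery 17 x 26 x 48 mm standing in front of the holder; origin at the centre of its underside
- fuse_jar: loose bystander: cream jar with a black cap, 40 mm diameter, 50 mm high, beyond the holder's jaw end; origin at the centre of its underside

How it is judged:
By the outcome, as a careful person would: the job done as asked, in the order asked, and still so for the second after the job is handed in, with the robot touching nothing.
It also fails if it takes over 51 s, if anything falls off the work surface, if the arm or the gripper's body presses on something with over 40 N, if the wrist force passes 120 N, or if a joint passes its speed limit or range.

### The arm

A 6-joint arm with a two-finger parallel gripper is mounted at the origin on a cart in front of the work surface, level with it; the furniture and walls round the work are solid. World frame = base frame: x ahead of the robot, y to its left, z up, the work surface at z = 0. Lengths are in m, angles in rad, forces in N, time in s.
With the tool pointing down it reaches from about 0.225 to 0.875 m from the base axis. Payload 3.4 kg.
Tool frame: the origin (TCP) lies between the finger pads; the fingertips stand 11 mm ahead of it and the grasp point (between the pads) lies 8 mm behind it; z points along the fingers, y is the line along which they close (so a half turn about z gives the same grasp; the last joint's range is limited). The gripper opens to 85 mm and grips with 20 to 120 N. Pads are 22 mm wide; open, the fingers measure 114 mm over their backs; the gripper's body (76 mm by 85 mm) begins 54 mm behind the grasp point. The pads swing forward as they close: fully open they stand 13 mm farther back than shut.
Start: joints at [1.11, 0.276, 1.505, -0, 1.361, -0.121], TCP at [0.192, 0.542, 0.242] pointing down, gripper open.
Joint ranges: [-2.89, 2.89], [-0.75, 2.08], [0.22, 2.7], [-1.18, 4.32], [0.11, 2.71], [-2.7, 2.7]. Speed limits (rad/s): [2.57, 2.57, 3.14, 3.14, 3.14, 3.14].

### API

Orientations are given as a unit quaternion [w, x, y, z].
In Python, from rig import sensors, eyes, manip gives the robot as it stands.
- The arm moves only by the tool drive_tool, never from a script. Its argument "deltas" is a list of rows, each an object with "linear": the shift along the world's x, y, z in mm, a list of three; "twist": the turn about the world's z in degrees; "claw": the opening, from 0 (shut) to 1 (fully open). In form: [{"linear": [tx, ty, tz], "twist": twist, "claw": claw}, ...]. A call has 1 to 12 rows; each row is the pose to reach, as a shift and turn from the pose commanded when the call began; what a row does not reach only later rows make up. A row lasts 1/12 s, in which the tool goes at most 41.7 mm and 7.16 degrees, less where a joint would pass 70% of its speed; a pose out of reach is approached as far as the arm can. A call with a gripper value outside its range is refused whole. The fingers move at their own pace and stop on an object; "squeeze" is the grip in N (left out, the last holds). Time passes only in rows, so rows that repeat a pose let the fingers close. It gives the time, the measured TCP pose, the force, the opening and the grip force at its end, in the units of the state.
- sensors.get_state(): the state, without advancing time (a new reading comes with each control period).
- eyes.get_image(name): name is "scene" or "top" or "wrist"; returns the picture (400x640x3 uint8, red, green, blue); there is no depth.
- eyes.camera_model(name): a dict with "intrinsics" (3x3 intrinsics, pixels), "R" (3x3) and "t" (3): a world point X has camera coordinates R X + t. Camera axes: x right, y down, z forward; pixel columns grow to the right and rows downward; lengths in m; the calibration is good to about 2 mm. A picture is of the moment at which its call begins: read the wrist's pose just before it. camera_model takes no time and is no camera call; for the wrist camera it gives the pose at the moment of the call.
- manip.sign_off(): hands the job in; it is judged then, once.
The state is a dict: "clock": time; "qpos": joint angles; "qd": joint speeds; "effort": joint torques, N m; "position": TCP position; "ee_rot": TCP orientation; "contact_force": force on the tool from outside, world axes, zero at the start; "moment": the same for the moment, N m; "width": finger opening in m; "gripper_force": force on a finger pad.
Only numpy, scipy, OpenCV 4.12 (cv2) and the standard library are available. Lean on these libraries where they do the work, as an engineer would, in place of code of your own. Each camera call takes 0.05 s, during which the arm holds its last target. There are 200 camera calls.

## Working session

There is one attempt and no reset: what is moved stays moved. The work goes in short steps, Python scripts to look and compute and a tool call to move; the robot and the scene stay as the last step left them, time stands still between calls to the robot, and variables do not carry over. Pictures are saved under pics/ and viewed, at most 10 in all, crops included, and the job is handed in when it is done.

Besides the shell and the picture viewer there is one more tool, called after "Call:" in YAML: its name, and indented under it one key for each argument. drive_tool: Moves the arm, as the interface text tells. Its arguments: {"type":"object","properties":{"deltas":{"type":"array","items":{"type":"object","properties":{"linear":{"type":"array","items":{"type":"number"}},"twist":{"type":"number"},"claw":{"type":"number"}}}},"squeeze":{"type":"number"}},"required":["deltas"]}

```bash
mkdir -p pics; python3 - <<'E'
from rig import sensors,eyes
import cv2
s=sensors.get_state();print({k:s[k] for k in('clock','position','ee_rot','contact_force','width')})
for n in('scene','top'):
    cv2.imwrite(f'pics/{n}0.png',eyes.get_image(n)[:,:,::-1]);m=eyes.camera_model(n);print(m)
E
```

```text
{'clock': 0.0, 'position': array([0.19141197, 0.54164599, 0.24141742]), 'ee_rot': array([-2.70688908e-04,  1.69064732e-01,  9.85604490e-01, -9.12698715e-04]), 'contact_force': array([ 0.49244369,  0.18037626, -0.08266467]), 'width': 0.08534643973325853}
{'intrinsics': array([[518.11110445,   0.        , 316.62390214],
       [  0.        , 518.11110445, 196.4934152 ],
       [  0.        ,   0.        ,   1.        ]]), 'R': array([[ 0.53265168, -0.84611775,  0.01915596],
       [-0.48971918, -0.32659219, -0.80840131],
       [ 0.69025888,  0.42121527, -0.58831996]]), 't': array([-0.18756897,  0.39071295,  0.49105469])}
{'intrinsics': array([[458.62051262,   0.        , 317.13101262],
       [  0.        , 458.62051262, 205.35836258],
       [  0.        ,   0.        ,   1.        ]]), 'R': array([[ 0.00697295, -0.99982751,  0.01721431],
       [-0.98382269, -0.00994097, -0.17886895],
       [ 0.17900922, -0.01568859, -0.9837223 ]]), 't': array([0.13018735, 0.57978514, 0.83511663])}
```

View pics/scene0.png

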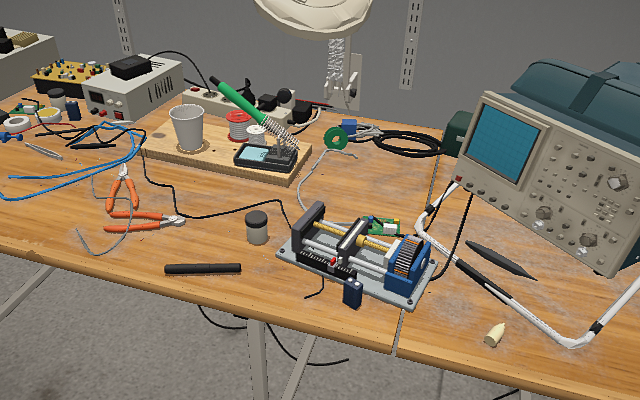

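View pics/top0.png

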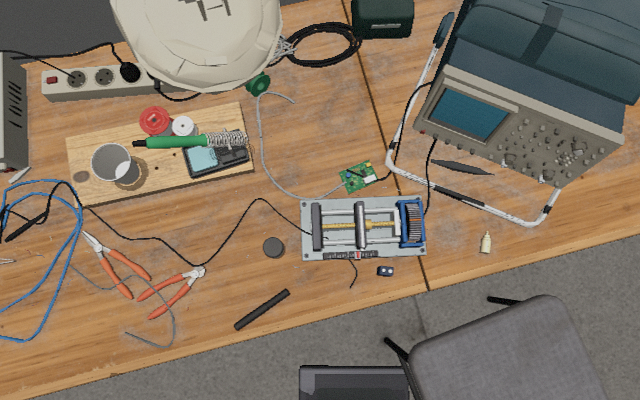

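The scene view shows the holder around (355,265) with the wheel at its right end. In the top view the base spans about (301..426, 197..260), the wheel is near (412,222) and the red mark near (358,256).

```bash
python3 - <<'E'
import cv2
a=cv2.imread('pics/top0.png')[185:285,295:435];cv2.imwrite('pics/topc.png',cv2.resize(a,None,fx=5.5,fy=5.5,interpolation=cv2.INTER_CUBIC))
a=cv2.imread('pics/scene0.png')[195:315,270:445];cv2.imwrite('pics/scc.png',cv2.resize(a,None,fx=4.5,fy=4.5,interpolation=cv2.INTER_CUBIC))
E
```

```text
(no output)
```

View pics/topc.png

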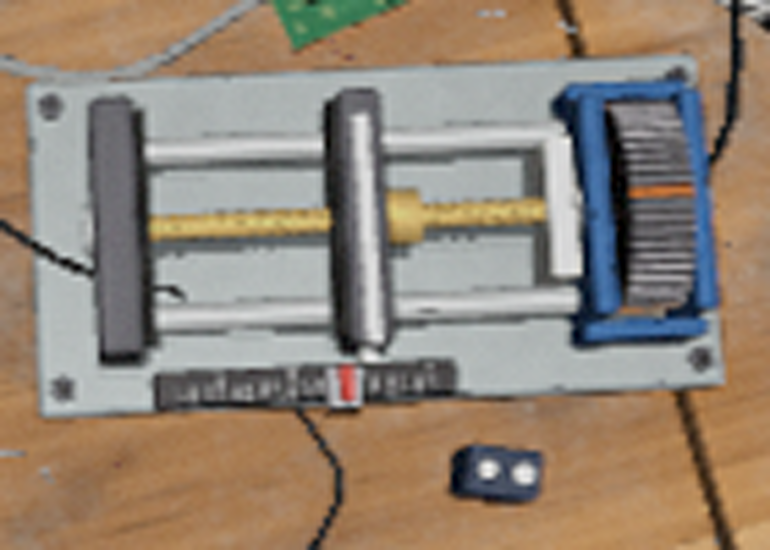

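View pics/scc.png

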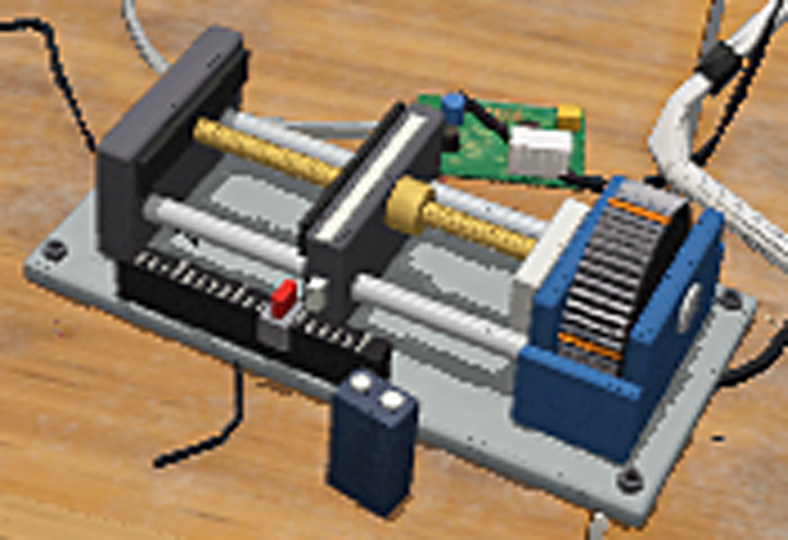

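In the crops, the top view shows the mark tip at about (347,366), the pointer at (370,355) and the wheel centre at about (660,205). In the scene view the mark is at (287,298) and the pointer at (315,293).

```bash
cat > h.py <<'E'
import numpy as np
from rig import eyes,sensors
def bp(n,u,v,z,m=None):
    m=m or eyes.camera_model(n);K,R,t=m['intrinsics'],m['R'],m['t']
    d=R.T@np.linalg.inv(K)@[u,v,1];c=-R.T@t
    return c+d*(z-c[2])/d[2]
def pj(n,X,m=None):
    m=m or eyes.camera_model(n);p=m['intrinsics']@(m['R']@X+m['t']);return p[:2]/p[2]
T=lambda u,v,z:bp('top',295+(u+.5)/5.5-.5,185+(v+.5)/5.5-.5,z)
S=lambda u,v,z:bp('scene',270+(u+.5)/4.5-.5,195+(v+.5)/4.5-.5,z)
E
python3 - <<'E'
from h import *
np.set_printoptions(precision=4,suppress=True)
c=np.array([T(*p,.008) for p in((28,88),(693,57),(722,383),(43,415))]);print(c,c.mean(0))
y=(c[0]-c[1]+c[3]-c[2])[:2];print(np.linalg.norm(y)/2,np.degrees(np.arctan2(y[1],y[0])))
y/=np.linalg.norm(y);x=np.array([y[1],-y[0]]);o=c.mean(0)[:2]
def L(n,p):print(n,p,'local',(p[:2]-o)@x,(p[:2]-o)@y)
L('jaw line far',T(361,108,.06));L('jaw line near',T(369,347,.06))
L('ptr T',T(370,353,.042));L('mark T',T(347,366,.042));L('mark Tfar',T(347,400,.042))
L('ptr S',S(316,283,.042));L('mark S',S(290,285,.042))
L('wheel T',T(663,205,.083));L('wheel S',S(640,205,.083));L('housing',T(570,90,.064));L('housing fr',T(705,85,.05));L('bat',T(507,470,.048))
L('whl orange S',S(640,205,.08))
E
```

```text
[[ 0.596   0.1699  0.008 ]
 [ 0.6103 -0.077   0.008 ]
 [ 0.4895 -0.0835  0.008 ]
 [ 0.4759  0.1629  0.008 ]] [0.5429 0.0431 0.008 ]
0.2470311945673302 93.22767589904856
jaw line far [0.5801 0.0527 0.06  ] local 0.037645489112523085 0.007466048688842047
jaw line near [0.4968 0.0507 0.06  ] local -0.04558181552358999 0.010232194253490309
ptr T [0.4963 0.0484 0.042 ] local -0.046206750853325304 0.007885191572817002
mark T [0.4917 0.0565 0.042 ] local -0.05034877475264055 0.016226341463375975
mark Tfar [0.4799 0.0566 0.042 ] local -0.06215075343191819 0.01699694705296422
ptr S [0.4969 0.0482 0.042 ] local -0.04565173085906176 0.007651677047504531
mark S [0.4909 0.0554 0.042 ] local -0.051228639816067456 0.01518346094552958
wheel T [ 0.5436 -0.0466  0.083 ] local -0.004414726032742216 -0.08954836407500597
wheel S [ 0.5532 -0.0463  0.083 ] local 0.0052358728471382935 -0.08981867453901807
housing [ 0.5864 -0.0198  0.064 ] local 0.03992147453582754 -0.06522364964928724
housing fr [ 0.5915 -0.0705  0.05  ] local 0.04206479785844142 -0.11616337153572427
bat [0.4559 0.0022 0.048 ] local -0.08916658913627237 -0.03596531351017929
whl orange S [ 0.5566 -0.0452  0.08  ] local 0.00872356330339679 -0.08891918317091643
```

Call:
drive_tool:
  deltas:
    - {"linear": [340, -588, -90], "twist": 22.5, "claw": 0}
    - {"linear": [340, -588, -90], "twist": 22.5, "claw": 0}
    - {"linear": [340, -588, -90], "twist": 22.5, "claw": 0}
    - {"linear": [340, -588, -90], "twist": 22.5, "claw": 0}
    - {"linear": [340, -588, -90], "twist": 22.5, "claw": 0}
    - {"linear": [340, -588, -90], "twist": 22.5, "claw": 0}
    - {"linear": [340, -588, -90], "twist": 22.5, "claw": 0}
    - {"linear": [340, -588, -90], "twist": 22.5, "claw": 0}
    - {"linear": [340, -588, -90], "twist": 22.5, "claw": 0}
    - {"linear": [340, -588, -90], "twist": 22.5, "claw": 0}
    - {"linear": [340, -588, -90], "twist": 22.5, "claw": 0}
    - {"linear": [340, -588, -90], "twist": 22.5, "claw": 0}

```text
clock: 1.1
position: [0.437, 0.1166, 0.1772]
ee_rot: [-0.0, -0.026, 1.0, 0.0]
contact_force: [0.8, -0.3, -0.5]
width: 0.0
gripper_force: 0.0
```

Call:
drive_tool:
  deltas:
    - {"linear": [85, -140, -20], "twist": 0, "claw": 0}
    - {"linear": [85, -140, -20], "twist": 0, "claw": 0}
    - {"linear": [85, -140, -20], "twist": 0, "claw": 0}
    - {"linear": [85, -140, -20], "twist": 0, "claw": 0}
    - {"linear": [85, -140, -20], "twist": 0, "claw": 0}
    - {"linear": [85, -140, -20], "twist": 0, "claw": 0}
    - {"linear": [85, -140, -20], "twist": 0, "claw": 0}
    - {"linear": [85, -140, -20], "twist": 0, "claw": 0}

```text
clock: 1.77
position: [0.5207, -0.0204, 0.1573]
ee_rot: [-0.001, -0.027, 1.0, 0.0]
contact_force: [0.6, -0.7, -0.3]
width: 0.0002
gripper_force: 0.0
```

```bash
python3 - <<'E'
from h import *;import cv2
s=sensors.get_state();print(s['position'],s['ee_rot'],s['contact_force'])
a=eyes.get_image('scene')[170:320,270:470,::-1];cv2.imwrite('pics/s2.png',cv2.resize(a,None,fx=4,fy=4,interpolation=cv2.INTER_CUBIC))
E
```

```text
[ 0.52073007 -0.02041559  0.15733258] [-5.90382675e-04 -2.68557750e-02  9.99639069e-01  3.88214155e-04] [ 0.55507326 -0.66509305 -0.30942276]
```

View pics/s2.png

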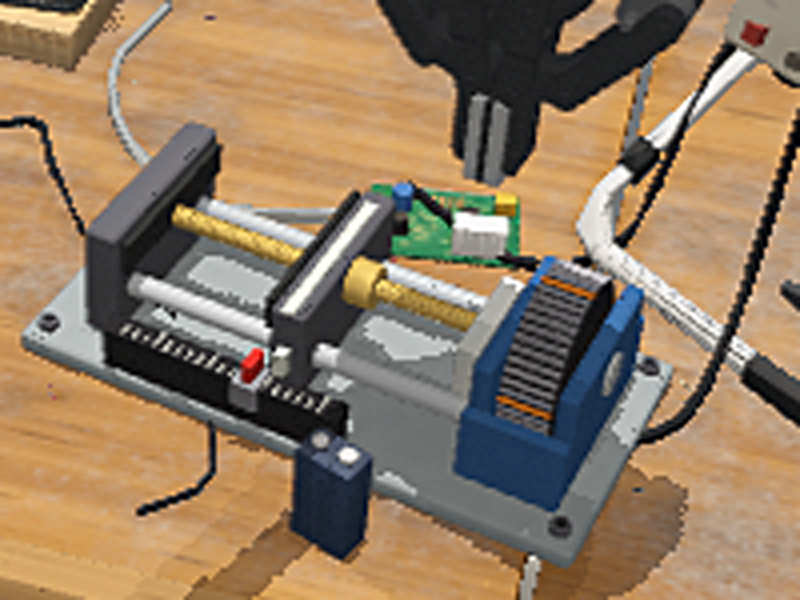

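The gripper is shut above and slightly left of the wheel. Next I'll move over the wheel and lower onto it.

Call:
drive_tool:
  deltas:
    - {"linear": [12, -27, -20], "twist": 0, "claw": 0}
    - {"linear": [12, -27, -40], "twist": 0, "claw": 0}
    - {"linear": [12, -27, -55], "twist": 0, "claw": 0}
    - {"linear": [12, -27, -61], "twist": 0, "claw": 0}
    - {"linear": [12, -27, -63], "twist": 0, "claw": 0}
    - {"linear": [12, -27, -65], "twist": 0, "claw": 0}
    - {"linear": [12, -27, -66], "twist": 0, "claw": 0}
    - {"linear": [12, -27, -66], "twist": 0, "claw": 0}

```text
clock: 2.48
position: [0.5338, -0.0478, 0.0924]
ee_rot: [0.0, -0.027, 1.0, 0.0]
contact_force: [-1.6, 1.8, 2.3]
width: -0.0001
gripper_force: 1.1
```

Call:
drive_tool:
  deltas:
    - {"linear": [4, 0.2, -1], "twist": 0, "claw": 0}
    - {"linear": [8, 0.4, -1], "twist": 0, "claw": 0}
    - {"linear": [12, 0.7, -1], "twist": 0, "claw": 0}
    - {"linear": [16, 0.9, -1], "twist": 0, "claw": 0}
    - {"linear": [20, 1.1, -1], "twist": 0, "claw": 0}
    - {"linear": [24, 1.4, -1], "twist": 0, "claw": 0}
    - {"linear": [28, 1.6, -1], "twist": 0, "claw": 0}
    - {"linear": [28, 1.6, -1], "twist": 0, "claw": 0}

```text
clock: 3.15
position: [0.5641, -0.0467, 0.0912]
ee_rot: [0.002, -0.026, 1.0, 0.0]
contact_force: [1.4, 2.4, 3.7]
width: -0.0002
gripper_force: 2.1
```

Call:
drive_tool:
  deltas:
    - {"linear": [0, 0, 10], "twist": 0, "claw": 0}
    - {"linear": [0, 0, 20], "twist": 0, "claw": 0}
    - {"linear": [0, 0, 20], "twist": 0, "claw": 0}

```text
clock: 3.4
position: [0.5629, -0.0476, 0.1126]
ee_rot: [0.002, -0.027, 1.0, -0.001]
contact_force: [0.9, -0.7, 0.1]
width: -0.0
gripper_force: 0.0
```

```bash
python3 - <<'E'
from h import *;import cv2
s=sensors.get_state();print(s['position'],s['contact_force'])
a=eyes.get_image('scene')[195:315,270:445,::-1];a=cv2.resize(a,None,fx=4.5,fy=4.5,interpolation=cv2.INTER_CUBIC)
cv2.imwrite('pics/s3.png',a)
E
```

```text
[ 0.56288188 -0.04758001  0.11260269] [ 0.90006694 -0.65251516  0.11801479]
```

View pics/s3.png

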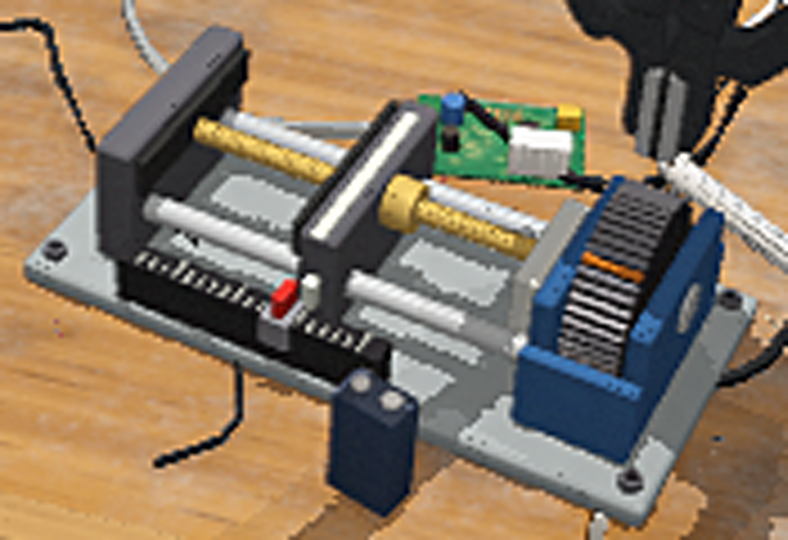

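The wheel rolled (the orange stripe moved away from the robot) and the jaw advanced about 2 mm. I'll make two more strokes.

Call:
drive_tool:
  deltas:
    - {"linear": [-29, -1.6, 0], "twist": 0, "claw": 0}
    - {"linear": [-29, -1.6, -12], "twist": 0, "claw": 0}
    - {"linear": [-29, -1.6, -20], "twist": 0, "claw": 0}
    - {"linear": [-25, -1.4, -20], "twist": 0, "claw": 0}
    - {"linear": [-20, -1.1, -20], "twist": 0, "claw": 0}
    - {"linear": [-15, -0.8, -20], "twist": 0, "claw": 0}
    - {"linear": [-10, -0.5, -20], "twist": 0, "claw": 0}
    - {"linear": [-5, -0.3, -20], "twist": 0, "claw": 0}
    - {"linear": [0, 0, -20], "twist": 0, "claw": 0}
    - {"linear": [0, 0, -20], "twist": 0, "claw": 0}
    - {"linear": [0, 0, -5], "twist": 0, "claw": 0}
    - {"linear": [0, 0, 0], "twist": 0, "claw": 0}

```text
clock: 4.45
position: [0.5626, -0.047, 0.1112]
ee_rot: [0.001, -0.026, 1.0, -0.0]
contact_force: [0.2, -0.7, 0.3]
width: 0.0001
gripper_force: 0.0
```

```bash
python3 - <<'E'
from h import *;import cv2
s=sensors.get_state();print(s['position'],s['contact_force'])
a=eyes.get_image('scene')[240:280,310:360,::-1];a=cv2.resize(a,None,fx=8,fy=8,interpolation=cv2.INTER_CUBIC)
b=eyes.get_image('top')[235:275,335:385,::-1];b=cv2.resize(b,None,fx=8,fy=8,interpolation=cv2.INTER_CUBIC)
cv2.imwrite('pics/s4.png',np.hstack([a,b]))
E
```

```text
[ 0.56257379 -0.04698351  0.11116749] [ 0.1539783  -0.74051114  0.2796768 ]
```

View pics/s4.png

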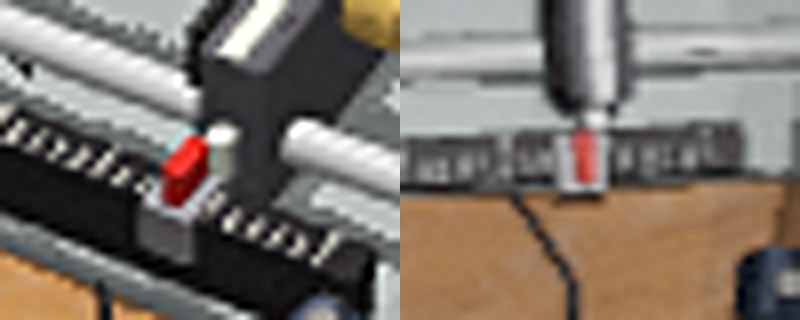

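In the top half the red tip is at about (586,130) and the pointer at about (597,116), so roughly 2.5 mm remain. For accuracy I'll check from near with the wrist camera.

```bash
python3 - <<'E'
from h import *
m=eyes.camera_model('wrist');print(m['intrinsics'][0,0],-m['R'].T@m['t'],m['R'])
P=np.array([.4965,.052,.042])
print(pj('wrist',P),pj('wrist',np.array([.4965,.005,-.04])))
for d in ((-.0,.09,.1),(.02,.1,.08),(-.05,.1,.06),(-.07,.1,.08),(-.07,.1,.03),(-.08,.04,.06)): print(d,pj('wrist',P-np.array(d)))
E
```

```text
305.0032655461481 [ 0.49200709 -0.05149601  0.24157951] [[-0.0520991   0.99863953 -0.00218245]
 [ 0.95932628  0.05065506  0.27771775]
 [ 0.27745047  0.01237516 -0.96066024]]
[479.4682272  127.17559376] [380.45905544 119.68815785]
(-0.0, 0.09, 0.1) [331.52877748 116.72701547]
(0.02, 0.1, 0.08) [322.537276    92.64707474]
(-0.05, 0.1, 0.06) [318.27756745 176.56241562]
(-0.07, 0.1, 0.08) [317.10473676 192.87287037]
(-0.07, 0.1, 0.03) [317.01304702 209.16730698]
(-0.08, 0.04, 0.06) [383.28525012 212.78437873]
```

Call:
drive_tool:
  deltas:
    - {"linear": [-40, 100, 5], "twist": 0, "claw": 0}
    - {"linear": [-40, 100, 5], "twist": 0, "claw": 0}
    - {"linear": [-40, 100, 5], "twist": 0, "claw": 0}
    - {"linear": [-40, 100, 5], "twist": 0, "claw": 0}
    - {"linear": [-40, 100, 5], "twist": 0, "claw": 0}

```text
clock: 4.97
position: [0.5209, 0.0541, 0.1151]
ee_rot: [-0.0, -0.028, 1.0, -0.0]
contact_force: [0.8, 0.6, 0.3]
width: 0.0001
gripper_force: 0.0
```

```bash
python3 - <<'E'
from h import *;import cv2,json
m=eyes.camera_model('wrist');p=pj('wrist',np.array([.4945,.053,.042]),m).astype(int);print(p)
I=eyes.get_image('wrist')[:,:,::-1];cv2.imwrite('pics/w1full.png',I)
u,v=p-[40,30];print(u,v);np.savez('w1.npz',**m)
cv2.imwrite('pics/w1.png',cv2.resize(I[v:v+60,u:u+80],None,fx=10,fy=10,interpolation=cv2.INTER_CUBIC))
E
```

```text
[319 178]
279 148
```

View pics/w1.png

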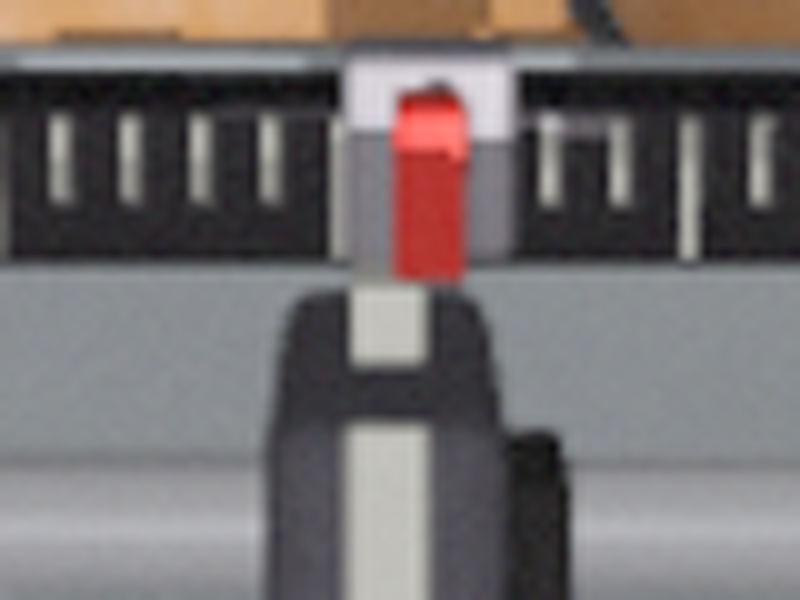

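The wrist crop is sharp. The pointer centre is at u≈390 and the red centre at u≈430 (70 px per 5 mm), so about 2.8 mm remain, or about 33 mm of rim travel.

Call:
drive_tool:
  deltas:
    - {"linear": [11, -101.5, -4], "twist": 0, "claw": 0}
    - {"linear": [11, -101.5, -4], "twist": 0, "claw": 0}
    - {"linear": [11, -101.5, -4], "twist": 0, "claw": 0}
    - {"linear": [11, -101.5, -17], "twist": 0, "claw": 0}
    - {"linear": [11, -101.5, -25], "twist": 0, "claw": 0}
    - {"linear": [16, -101.2, -25], "twist": 0, "claw": 0}
    - {"linear": [21, -101, -25], "twist": 0, "claw": 0}
    - {"linear": [26, -100.7, -25], "twist": 0, "claw": 0}
    - {"linear": [31, -100.4, -25], "twist": 0, "claw": 0}
    - {"linear": [36, -100.2, -25], "twist": 0, "claw": 0}
    - {"linear": [40, -100, -25], "twist": 0, "claw": 0}
    - {"linear": [40, -100, -25], "twist": 0, "claw": 0}

```text
clock: 6.02
position: [0.5643, -0.0484, 0.0913]
ee_rot: [0.002, -0.027, 1.0, -0.001]
contact_force: [2.0, -2.6, 3.5]
width: -0.0
gripper_force: 2.5
```

Call:
drive_tool:
  deltas:
    - {"linear": [0, 0, 15], "twist": 0, "claw": 0}
    - {"linear": [0, 0, 25], "twist": 0, "claw": 0}
    - {"linear": [-40, 100, 25], "twist": 0, "claw": 0}
    - {"linear": [-40, 100, 25], "twist": 0, "claw": 0}
    - {"linear": [-40, 100, 25], "twist": 0, "claw": 0}
    - {"linear": [-40, 100, 25], "twist": 0, "claw": 0}
    - {"linear": [-40, 100, 25], "twist": 0, "claw": 0}

```text
clock: 6.6
position: [0.5208, 0.0544, 0.1155]
ee_rot: [-0.0, -0.028, 1.0, 0.0]
contact_force: [0.5, -0.4, -0.3]
width: 0.0001
gripper_force: 0.0
```

```bash
cat > w.py <<'E'
from h import *;import cv2,sys
I=eyes.get_image('wrist')[:,:,::-1];u,v=279,148
cv2.imwrite(sys.argv[1],cv2.resize(I[v:v+60,u:u+80],None,fx=10,fy=10,interpolation=cv2.INTER_CUBIC))
E
python3 w.py pics/w2.png
```

```text
(no output)
```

View pics/w2.png

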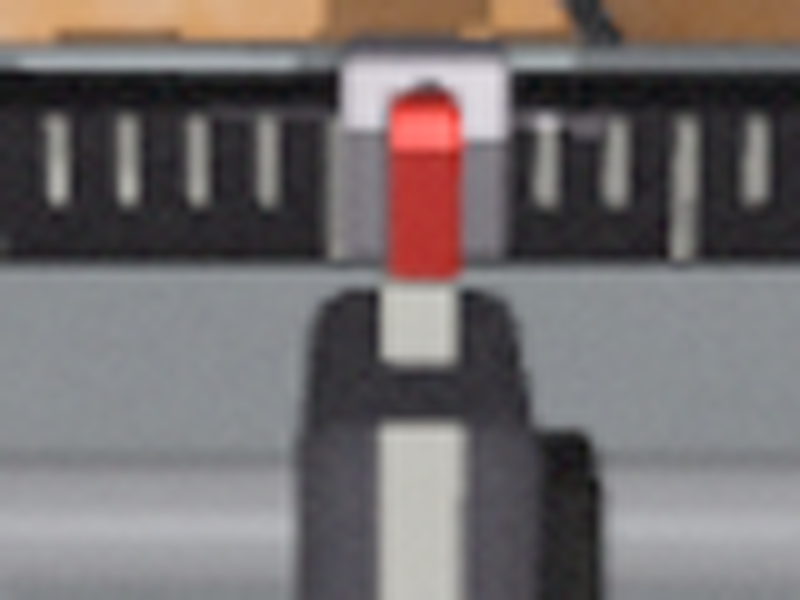

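The pointer centre is now at u≈419.5 and the red centre at u≈425, so about 0.4 mm remain, or about 4.5 mm of rim travel.

Call:
drive_tool:
  deltas:
    - {"linear": [22, -101, -4], "twist": 0, "claw": 0}
    - {"linear": [22, -101, -4], "twist": 0, "claw": 0}
    - {"linear": [22, -101, -4], "twist": 0, "claw": 0}
    - {"linear": [22, -101, -10], "twist": 0, "claw": 0}
    - {"linear": [22, -101, -18], "twist": 0, "claw": 0}
    - {"linear": [22, -101, -25], "twist": 0, "claw": 0}
    - {"linear": [23.5, -101, -25], "twist": 0, "claw": 0}
    - {"linear": [25, -100.9, -25], "twist": 0, "claw": 0}
    - {"linear": [26.5, -100.8, -25], "twist": 0, "claw": 0}
    - {"linear": [26.5, -100.8, -25], "twist": 0, "claw": 0}
    - {"linear": [26.5, -100.8, -12], "twist": 0, "claw": 0}
    - {"linear": [26.5, -100.8, 0], "twist": 0, "claw": 0}

```text
clock: 7.65
position: [0.547, -0.0464, 0.1146]
ee_rot: [-0.001, -0.027, 1.0, 0.001]
contact_force: [-1.2, -0.3, -0.3]
width: -0.0001
gripper_force: 0.0
```

Call:
drive_tool:
  deltas:
    - {"linear": [-26.5, 100.8, 0], "twist": 0, "claw": 0}
    - {"linear": [-26.5, 100.8, 0], "twist": 0, "claw": 0}
    - {"linear": [-26.5, 100.8, 0], "twist": 0, "claw": 0}
    - {"linear": [-26.5, 100.8, 0], "twist": 0, "claw": 0}
    - {"linear": [-26.5, 100.8, 0], "twist": 0, "claw": 0}

```text
clock: 8.07
position: [0.5206, 0.0549, 0.1149]
ee_rot: [-0.001, -0.028, 1.0, 0.0]
contact_force: [-0.1, -0.1, -0.4]
width: 0.0002
gripper_force: 0.0
```

```bash
python3 w.py pics/w3.png
```

```text
(no output)
```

View pics/w3.png

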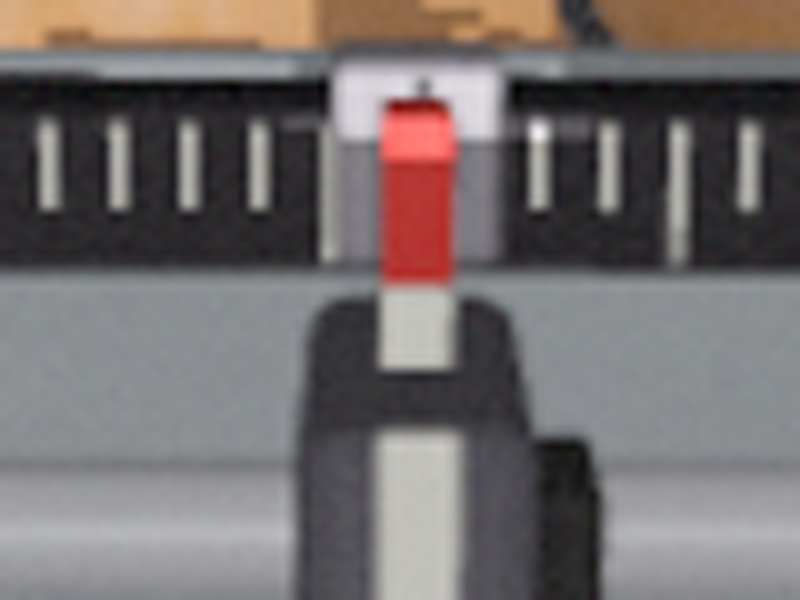

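The pointer (u≈417) and the mark (u≈418) now stand opposite, within about 0.1 mm. I'll take the hand away.

Call:
drive_tool:
  deltas:
    - {"linear": [-60, 60, 100], "twist": 0, "claw": 0}
    - {"linear": [-60, 60, 100], "twist": 0, "claw": 0}
    - {"linear": [-60, 60, 100], "twist": 0, "claw": 0}
    - {"linear": [-60, 60, 100], "twist": 0, "claw": 0}
    - {"linear": [-60, 60, 100], "twist": 0, "claw": 0}
    - {"linear": [-60, 60, 100], "twist": 0, "claw": 0}

```text
clock: 8.62
position: [0.4622, 0.1124, 0.2153]
ee_rot: [0.0, -0.026, 1.0, -0.0]
contact_force: [-0.1, 0.2, -0.0]
width: 0.0
gripper_force: 0.0
```

```bash
python3 -c "
from rig import manip;print(manip.sign_off())"
```

```text
the job is handed in; nothing more can be done
None
```

The jaw's white pointer stands opposite the red gauge mark, to within about 0.1 mm in the wrist camera; I rolled the wheel with the shut fingertips only, took the hand clear and handed the job in at about 8.6 s.

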